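# Hold a mended analyser rack in the bonding jig

### The job

A cracked sample rack has just had a green splint glued over the crack. Hang the white release liner over the middle of the jig's fence rail and let go of it, then stand the rack on the jig's bed with its splint against the liner, so that the liner covers the whole splint. Press the rack diagonally, down onto the bed and back against the fence, until the sprung rail has given about half of its travel, well short of its stop, and finish while still holding it there, upright with its foot flat, gently enough not to crush it, for the adhesive to grab; leave the timer, the adhesive bottle and the tape roll where they are.

Things in the scene. Friction and masses are not known exactly. Their poses are not given: they have to be found in the camera images.
- jig: Bonding jig fixed to the bench; its grey bed plate is 150 (x) by 300 (y) by 10 mm. Origin: centre of the underside. x points from the open front to the sprung fence rail, the way the rail gives; z up. Rail front face at rest: x = +16 mm; bed before it clear. Two blue spring housings behind the rail (x 43 to 75, y = -113 and +113 mm, 34 mm wide, tops at 44 mm); open between them.
- jig_bed: The jig's bed plate by itself, same origin and axes as the jig; its top face is 10 mm above the origin.
- rail_top (a point): On the horizontal steel fence bar of the jig, 12 mm thick (x), 260 mm long (y), 20 mm tall, its underside 20 mm clear of the bench and 10 mm clear of the bed. The point: middle of its top face, 40 mm above the bench; axes as the jig's. It moves with the rail.
- fence_rail (a joint): How far the sprung rail is pushed back along jig x: 0 at rest, stop at 0.012 m. Spring force 2 N at rest plus 1 N for every mm.
- liner: White rigid release liner, an inverted U standing open side down: 26 mm wide (x), 100 long (y), 30 tall; walls and top 4 mm; slot inside 18 mm wide, 26 deep; about 50 g. Origin: centre of the underside, between the feet; y along the slot, z up. Same after a half turn. Hung on the rail its feet are 4 mm above the bed, its top 44 mm above the bench.
- liner_web (a point): Middle of the inner top of the liner's slot, 26 mm above the liner's origin; it rests on the rail's top face when hung.
- rack: Beige ten-place analyser rack standing on the bench, solid for grasping: 24 mm wide (x), 232 mm long (y), 72 mm tall (thin prongs to 76), about 100 g. Origin: centre of its foot. Its +x side carries the green splint, so rack x must point the way of jig x.
- splint_face (a point): Middle of the outer face of the green splint, a plate 60 mm long (rack y), 24 mm tall, 2.5 mm thick on the rack's +x side: 14.5 mm from the rack's origin along x, 17 mm above its foot.
- timer: Cream timer standing on its edge, 36 by 66 by 73 mm, origin under its centre. Leave it alone.
- adhesive_bottle: Small white dropper bottle, 26 mm diameter, 73 mm tall, origin under its centre. Leave it alone.
- tape_roll: Brown roll of tape lying flat, 92 mm across, 48 mm tall, origin under its centre. Leave it alone.
Things that resemble listed ones, but are neither listed nor needed, are in the scene too. What is shaped like the liner but pink or purple is not meant.

How it is judged:
By the outcome, as a careful person would: the job done as asked, in the order asked, and still so for the second after the job is handed in, while the arm keeps its last pose, push and grip.
It also fails if it takes over 58 s, if anything falls off the work surface, if the arm or the gripper's body presses on something with over 40 N, if the wrist force passes 120 N, or if a joint passes its speed limit or range.

### The arm

A 6-joint arm with a two-finger parallel gripper is mounted at the origin on a cart in front of the work surface, level with it; the furniture and walls round the work are solid. World frame = base frame: x ahead of the robot, y to its left, z up, the work surface at z = 0. Lengths are in m, angles in rad, forces in N, time in s.
With the tool pointing down it reaches from about 0.275 to 0.85 m from the base axis. Payload 19 kg.
Tool frame: the origin (TCP) lies at the centre of the arm's flange, where the gripper is bolted on; the fingertips stand 173 mm ahead of it and the grasp point (between the pads) lies 155 mm ahead of it (bot.finger_overhang is the distance from the TCP to the fingertips, in m); z points along the fingers, y is the line along which they close (so a half turn about z gives the same grasp; the last joint's range is limited). The gripper opens to 85 mm and grips with 20 to 120 N. Pads are 22 mm wide; open, the fingers measure 114 mm over their backs; the gripper's body (76 mm by 85 mm) begins 54 mm behind the grasp point. The pads swing forward as they close: fully open they stand 13 mm farther back than shut.
Start: joints at [-1.441, 0.15, 1.437, -0, 1.554, -0.134], TCP at [0.15, -0.555, 0.405] pointing down, gripper open.
Joint ranges: [-2.8, 2.8], [-0.68, 2.1], [0.12, 2.68], [-1.39, 4.53], [0.16, 2.79], [-2.81, 2.81]. Speed limits (rad/s): [1.89, 1.89, 2.22, 3.01, 3.01, 3.01].

### API

Orientations are given as a rotation vector (axis times angle).
In Python, from rig import bot, viewer, ticket gives the robot as it stands. The module is installed in compiled form; this text tells all that it offers.
- The arm moves only by the tool send_rows, never from a script. Its argument "targets" is one flat list of numbers, 5 for each row, row after row: the shift along the tool's x, y, z each as a share of 0.025 m, from -1 to 1, then the turn about the tool's z as a share of 0.1 rad, from -1 to 1, then the finger opening in mm, from 0 to 85.4. In form: [x, y, z, yaw, claw, x, y, z, yaw, claw, ...]. A call has 1 to 10 rows; each row shifts and turns the commanded pose from where the row before left it, along the tool's axes as they then stand; what a row does not reach is not made up. A row lasts 1/8 s, in which the tool goes at most 62.5 mm and 10.7 degrees, less where a joint would pass 70% of its speed; a pose out of reach is approached as far as the arm can. A call with a number of a shift or a turn outside -1 to 1 is refused whole. A call with a gripper value outside its range is refused whole. The fingers move at their own pace and stop on an object; "force" is the grip in N (left out, the last holds). Time passes only in rows, so rows that do not move let the fingers close. It gives the time, the measured TCP pose, the force, the opening and the grip force at its end, in the units of the state.
- bot.sense(): the state, without advancing time (a new reading comes with each control period).
- viewer.camera(name): name is "side" or "top" or "wrist"; returns (picture, depth): 384x512x3 uint8, blue, green, red; 384x512 float32, m along the optical axis (not along the pixel's ray), 0 where there is no reading.
- viewer.camera_params(name): a dict with "fov_y" (degrees; the focal length in pixels is half the picture's height over the tangent of half this angle, whatever the lens; pixels are square), "cx", "cy" (the principal point, pixels), "world_to_cam" (4x4, takes a point from world to camera coordinates). Camera axes: x right, y down, z forward; pixel columns grow to the right and rows downward; lengths in m; the calibration is good to about 2 mm. A picture is of the moment at which its call begins: read the wrist's pose just before it. camera_params takes no time and is no camera call; for the wrist camera it gives the pose at the moment of the call.
- ticket.close_job(): hands the job in; it is judged then, once.
The state is a dict: "time_s": time; "joint_pos": joint angles; "dq": joint speeds; "joint_efforts": joint torques, N m; "tcp_pos": TCP position; "tool_rot": TCP orientation; "force": force on the tool from outside, world axes, zero at the start; "ft_torque": the same for the moment, N m; "gripper_width": finger opening in m; "grip_force": force on a finger pad.
Only numpy, scipy, OpenCV 4.12 (cv2) and the standard library are available. Lean on these libraries where they do the work, as an engineer would, in place of code of your own. Each camera call takes 0.05 s, during which the arm holds its last target. There are 200 camera calls.

## Working session

There is one attempt and no reset: what is moved stays moved. The work goes in short steps, Python scripts to look and compute and a tool call to move; the robot and the scene stay as the last step left them, time stands still between calls to the robot, and variables do not carry over. Pictures are saved under pics/ and viewed, at most 12 in all, crops included, and the job is handed in when it is done.

Besides the shell and the picture viewer there is one more tool, called after "Request:" as name(argument=value, ...) on one line, values as JSON. send_rows: Moves the arm, as the interface text tells. Its arguments: {"type":"object","properties":{"targets":{"type":"array"},"force":{"type":"number"}},"required":["targets"]}

```bash
mkdir -p pics; cat > h.py <<'E'
import numpy as np, cv2
from rig import bot, viewer, ticket
from scipy.spatial.transform import Rotation as R
def cam(n):
    p=viewer.camera_params(n); im,d=viewer.camera(n); return im,d,p
def pts(d,p):
    h,w=d.shape; f=h/2/np.tan(np.radians(p['fov_y'])/2)
    v,u=np.mgrid[:h,:w]
    c=np.stack([(u-p['cx'])/f*d,(v-p['cy'])/f*d,d,np.ones_like(d)],-1)
    W=c@np.linalg.inv(p['world_to_cam']).T
    W=W[...,:3]; W[d<=0]=np.nan; return W
E
python3 - <<'E'
from h import *
s=bot.sense(); print({k:np.round(v,3) for k,v in s.items()})
for n in ['top','side']:
    im,d,p=cam(n); cv2.imwrite(f'pics/{n}0.png',im); np.savez(f'{n}0.npz',im=im,W=pts(d,p)); print(n,p['fov_y'],np.round(np.linalg.inv(p['world_to_cam']),3))
E
```

```text
{'time_s': np.float64(0.0), 'joint_pos': array([-1.441,  0.151,  1.438, -0.   ,  1.554, -0.134]), 'dq': array([0.001, 0.001, 0.   , 0.002, 0.   , 0.001]), 'joint_efforts': array([ 0.0000e+00, -7.1305e+01, -5.7087e+01, -0.0000e+00,  9.0000e-03,
       -0.0000e+00]), 'tcp_pos': array([ 0.15 , -0.555,  0.404]), 'tool_rot': array([-3.113, -0.413,  0.   ]), 'force': array([ 0.095, -0.537,  0.183]), 'ft_torque': array([ 0.003, -0.036,  0.016]), 'grip_force': np.float64(0.0), 'gripper_width': np.float64(0.085)}
top 44.67180562259835 [[-0.003 -0.989  0.148  0.343]
 [-1.     0.002 -0.006 -0.126]
 [ 0.006 -0.148 -0.989  1.311]
 [ 0.     0.     0.     1.   ]]
side 46.598606188631315 [[ 0.959 -0.179  0.219  0.235]
 [-0.283 -0.615  0.736 -1.128]
 [ 0.003 -0.768 -0.64   0.921]
 [ 0.     0.     0.     1.   ]]
```

View pics/top0.png

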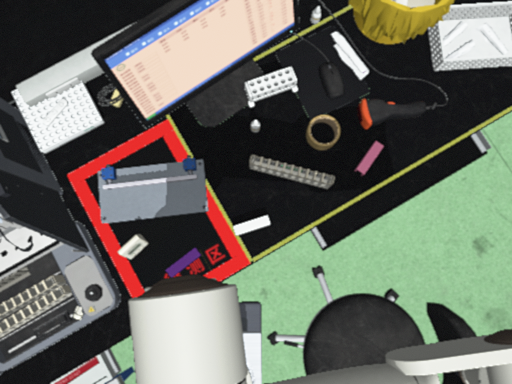

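View pics/side0.png

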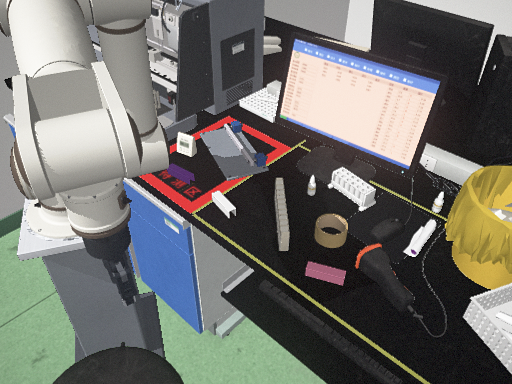

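The top view shows the jig at (152,190), the rack at (291,171), the white liner at (252,225) and the timer at (132,245). The bottle is at (256,127) and the tape at (322,132). The purple (183,262) and pink (370,157) pieces are decoys. Next I measure each one.

```bash
python3 - <<'E'
from h import *
D=np.load('top0.npz'); W=D['W']; im=D['im']
S=np.load('side0.npz'); WS=S['W']; ims=S['im']
def rect(P,nm):
    c,s,a=cv2.minAreaRect(P[:,:2].astype(np.float32)); print(nm,len(P),'c',np.round(c,4),'size',np.round(s,4),'ang',round(a,2),'z',np.round(np.percentile(P[:,2],[2,50,98]),4))
def box(W,c0,c1,r0,r1,z0,z1):
    P=W[r0:r1,c0:c1].reshape(-1,3); return P[(P[:,2]>z0)&(P[:,2]<z1)]
T=lambda *a:box(W,*a)
print('bench',np.nanmedian(W[140:150,200:240,2]))
rect(T(225,278,210,238,.02,.05),'liner')
rect(T(245,340,150,192,.06,.09),'rack')
rect(T(115,150,230,260,.06,.09),'timer')
rect(T(245,265,115,137,.02,.09),'bottle')
rect(T(300,345,112,150,.03,.06),'tape')
rect(T(90,212,155,225,.006,.014),'bed')
rect(T(90,212,160,215,.034,.0415),'rail')
P=T(90,182,150,215,.0425,.06);
rect(T(90,125,155,190,.0425,.06),'hous+y'); rect(T(170,212,145,190,.0425,.06),'hous-y')
rect(T(160,210,250,280,.02,.05),'purple')
# green pixels
for n,I,V in (('top',im,W),('side',ims,WS)):
    hsv=cv2.cvtColor(I,cv2.COLOR_BGR2HSV)
    m=(hsv[...,0]>38)&(hsv[...,0]<85)&(hsv[...,1]>60)&(V[...,2]>-.02)&(V[...,2]<.09)
    k=np.argwhere(m); print(n,len(k),np.round(np.median(V[m],0),3) if len(k) else '')
a=ims[165:265,180:350]; a=cv2.resize(a,None,fx=4,fy=4,interpolation=cv2.INTER_CUBIC)
b=im[140:240,240:345]; cv2.imwrite('pics/crop1.png',a)
E
```

```text
bench -0.0004264123525496988
liner 351 c [ 0.4404 -0.1346] size [0.0263 0.0994] ang 17.92 z [0.0243 0.03   0.0352]
rack 327 c [ 0.5872 -0.2433] size [0.2319 0.0254] ang 75.09 z [0.0605 0.0703 0.0767]
timer 173 c [0.3856 0.19  ] size [0.0174 0.0662] ang 43.41 z [0.0608 0.0706 0.0764]
bottle 77 c [ 0.7196 -0.145 ] size [0.02   0.0228] ang 0.28 z [0.0226 0.0446 0.071 ]
tape 328 c [ 0.7025 -0.3369] size [0.0883 0.0896] ang 57.44 z [0.0317 0.0458 0.052 ]
bed 4200 c [0.5436 0.1486] size [0.1971 0.3387] ang 0.37 z [0.0062 0.01   0.0137]
rail 408 c [0.5844 0.1488] size [0.0682 0.2581] ang 4.63 z [0.0346 0.0388 0.0414]
hous+y 109 c [0.5735 0.2499] size [0.0604 0.0532] ang 18.53 z [0.0426 0.0444 0.0498]
hous-y 108 c [0.5935 0.0512] size [0.0615 0.0605] ang 0.55 z [0.0427 0.0444 0.0484]
purple 357 c [0.3394 0.0515] size [0.0266 0.1004] ang 37.51 z [0.0234 0.0299 0.0349]
top 300 [ 0.495 -0.157 -0.001]
side 375 [ 0.749 -0.645 -0.001]
```

View pics/crop1.png

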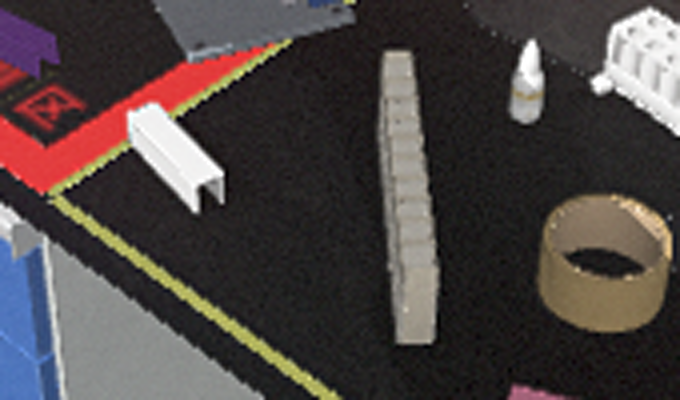

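The liner, rack and timer sizes match their specs. Liner yaw is about 18°, rack yaw about -15° and jig yaw about 5°. No green shows on the rack's near side, so the splint should be on its far (+x) side. I'll plan the transit over the liner.

```bash
cat >> h.py <<'E'
def pose():
    s=bot.sense(); r=R.from_rotvec(s['tool_rot']).as_matrix()
    return np.array(s['tcp_pos']),r
def plan(t,hd,n,g,cur=None):
    """rows to world t=(x,y,z), tool-x heading hd deg, in n rows"""
    p,r=pose(); h=np.degrees(np.arctan2(r[1,0],r[0,0]))
    print('from',np.round(p,4),'hd',round(h,2),'tilt',np.round(np.degrees(r[:2,2]),2))
    dyaw=-np.radians((hd-h+180)%360-180)/n; ang=np.radians(h); d=(np.array(t)-p)/n; out=[]
    for i in range(n):
        c,s=np.cos(ang),np.sin(ang)
        out.append([round(v,2)+0 for v in ((c*d[0]+s*d[1])/.025,(s*d[0]-c*d[1])/.025,-d[2]/.025,dyaw/.1)]+[g]); ang-=dyaw
    for k in range(0,n,10): print(sum(out[k:k+10],[]))
E
python3 - <<'E'
from h import *
plan((.44,-.135,.36),107.9,20,85)
E
```

```text
from [ 0.1499 -0.5551  0.4042] hd 15.11 tilt [-0.01  0.06]
[np.float64(0.78), np.float64(-0.66), np.float64(0.09), np.float64(-0.81), 85, np.float64(0.83), np.float64(-0.59), np.float64(0.09), np.float64(-0.81), 85, np.float64(0.88), np.float64(-0.53), np.float64(0.09), np.float64(-0.81), 85, np.float64(0.92), np.float64(-0.45), np.float64(0.09), np.float64(-0.81), 85, np.float64(0.95), np.float64(-0.38), np.float64(0.09), np.float64(-0.81), 85, np.float64(0.98), np.float64(-0.3), np.float64(0.09), np.float64(-0.81), 85, np.float64(1.0), np.float64(-0.22), np.float64(0.09), np.float64(-0.81), 85, np.float64(1.01), np.float64(-0.14), np.float64(0.09), np.float64(-0.81), 85, np.float64(1.02), np.float64(-0.06), np.float64(0.09), np.float64(-0.81), 85, np.float64(1.02), np.float64(0.03), np.float64(0.09), np.float64(-0.81), 85]
[np.float64(1.02), np.float64(0.11), np.float64(0.09), np.float64(-0.81), 85, np.float64(1.0), np.float64(0.19), np.float64(0.09), np.float64(-0.81), 85, np.float64(0.98), np.float64(0.27), np.float64(0.09), np.float64(-0.81), 85, np.float64(0.96), np.float64(0.35), np.float64(0.09), np.float64(-0.81), 85, np.float64(0.93), np.float64(0.43), np.float64(0.09), np.float64(-0.81), 85, np.float64(0.89), np.float64(0.5), np.float64(0.09), np.float64(-0.81), 85, np.float64(0.85), np.float64(0.57), np.float64(0.09), np.float64(-0.81), 85, np.float64(0.8), np.float64(0.64), np.float64(0.09), np.float64(-0.81), 85, np.float64(0.74), np.float64(0.7), np.float64(0.09), np.float64(-0.81), 85, np.float64(0.68), np.float64(0.76), np.float64(0.09), np.float64(-0.81), 85]
```

Request:
send_rows(targets=[0.78,-0.66,0.1,-0.8,85,0.83,-0.6,0.1,-0.8,85,0.88,-0.53,0.1,-0.8,85,0.92,-0.45,0.1,-0.8,85,0.95,-0.38,0.1,-0.8,85,0.98,-0.3,0.1,-0.8,85,1,-0.22,0.1,-0.8,85,1,-0.14,0.1,-0.8,85,1,-0.06,0.1,-0.8,85,1,0.03,0.1,-0.8,85])

```text
time_s: 1.35
tcp_pos: [0.2957, -0.3454, 0.3794]
tool_rot: [-2.705, -1.597, -0.0]
force: [0.2, 0.1, -0.2]
gripper_width: 0.0853
grip_force: 0.0
```

Request:
send_rows(targets=[1,0.1,0.1,-0.8,85,1,0.2,0.1,-0.8,85,0.98,0.27,0.1,-0.8,85,0.96,0.35,0.1,-0.8,85,0.93,0.43,0.1,-0.8,85,0.9,0.5,0.1,-0.8,85,0.85,0.57,0.1,-0.8,85,0.8,0.64,0.1,-0.8,85,0.74,0.7,0.1,-0.8,85,0.7,0.75,0.1,-0.8,85])

```text
time_s: 2.6
tcp_pos: [0.4434, -0.1372, 0.3544]
tool_rot: [-1.87, -2.524, 0.0]
force: [0.3, -0.3, 0.5]
gripper_width: 0.0853
grip_force: 0.0
```

```bash
python3 - <<'E'
from h import *
p,r=pose(); print(np.round(p,4),np.degrees(np.arctan2(r[1,0],r[0,0])),bot.sense()['time_s'])
im,d,P=cam('wrist'); W=pts(d,P); np.savez('w1.npz',im=im,W=W); cv2.imwrite('pics/w1.png',im)
print(P['fov_y'],np.round(np.linalg.inv(P['world_to_cam']),3))
im,d,P=cam('top'); np.savez('top1.npz',im=im,W=pts(d,P))
E
```

```text
[ 0.4434 -0.1372  0.3544] 106.94099716597412 2.6
68.17554142646104 [[ 0.957  0.276  0.09   0.42 ]
 [ 0.29  -0.909 -0.299 -0.061]
 [-0.001  0.312 -0.95   0.323]
 [ 0.     0.     0.     1.   ]]
```

View pics/w1.png

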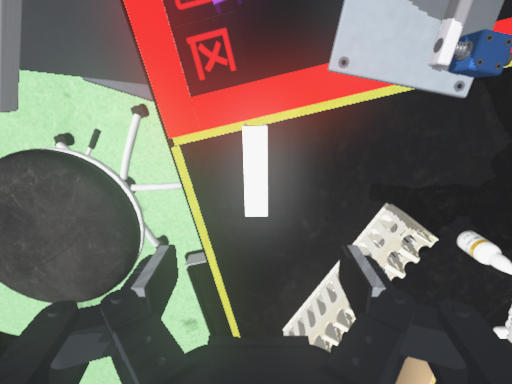

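Wrist view: the liner's top is at (256,171), almost parallel to the image columns. The fingertips show at about (155,265) and (370,265), with the jig's corner upper right and the rack at the lower right.

```bash
python3 - <<'E'
from h import *
D=np.load('w1.npz'); W=D['W']; im=D['im']
def rect(P,nm):
    c,s,a=cv2.minAreaRect(P[:,:2].astype(np.float32)); print(nm,len(P),'c',np.round(c,4),'size',np.round(s,4),'ang',round(a,2),'z',np.round(np.percentile(P[:,2],[2,50,98]),4))
m=np.zeros(im.shape[:2],bool); m[115:225,235:280]=1
m&=(W[...,2]>.024)&(W[...,2]<.036); rect(W[m],'liner')
p,r=pose()
F=(W[230:300,120:390]-p)@r; F=F.reshape(-1,3); F=F[(F[:,2]<.2)]
print('finger z max',np.nanpercentile(F[:,2],[50,90,99,100]),'y',F[:,1].min(),F[:,1].max(), 'inner',np.abs(F[:,1]).min())
# jig from top1
D=np.load('top1.npz'); W=D['W']; im=D['im']
cv2.imwrite('pics/crop2.png',cv2.resize(im[130:260,70:270],None,fx=4,fy=4,interpolation=cv2.INTER_NEAREST))
m=np.zeros(im.shape[:2],np.uint8); m[150:225,90:215]=1
h=cv2.cvtColor(im,cv2.COLOR_BGR2HSV)
g=(m>0)&(W[...,2]>.007)&(W[...,2]<.0125)&(h[...,1]<80)
n,l,st,_=cv2.connectedComponentsWithStats(g.astype(np.uint8)); k=1+np.argmax(st[1:,4]); rect(W[l==k],'bed')
b=(m>0)&(h[...,0]>100)&(h[...,0]<125)&(h[...,1]>150)&(W[...,2]>.035)&(W[...,2]<.05)
for c0,c1 in((90,140),(160,215)):
    bb=b.copy(); bb[:,:c0]=0; bb[:,c1:]=0; rect(W[bb],'hous')
ra=(m>0)&(W[...,2]>.034)&(W[...,2]<.046)&~((h[...,1]>120))
q=W[ra]; 
for i in range(4):
    f=np.polyfit(q[:,1],q[:,0],1); e=q[:,0]-np.polyval(f,q[:,1]); q=q[np.abs(e)<max(.009,.02-.005*i)]
print('rail',len(q),f,np.degrees(np.arctan(-f[0])),'y',np.percentile(q[:,1],[1,99]),'x@.1486',np.polyval(f,.1486),e.std(),np.median(q[:,2]))
E
```

```text
liner 2214 c [ 0.4388 -0.1353] size [0.026  0.0993] ang 17.64 z [0.0279 0.0294 0.0309]
finger z max [0.1381438  0.15371458 0.15953054 0.16167355] y -0.05746019408844406 0.05529097303985814 inner 0.040758859530100694
bed 2661 c [0.5375 0.1432] size [0.1502 0.3004] ang 7.02 z [0.0072 0.0098 0.0124]
hous 106 c [0.5831 0.2618] size [0.0299 0.0329] ang 7.5 z [0.0367 0.0433 0.0482]
hous 96 c [0.6087 0.0375] size [0.0282 0.0293] ang 7.33 z [0.0379 0.044  0.049 ]
rail 421 [-0.11642817  0.57695699] 6.640943056991565 y [0.01943307 0.2716692 ] x@.1486 0.5596557625327637 0.0037528729024924735 0.039514034289974465
```

View pics/crop2.png

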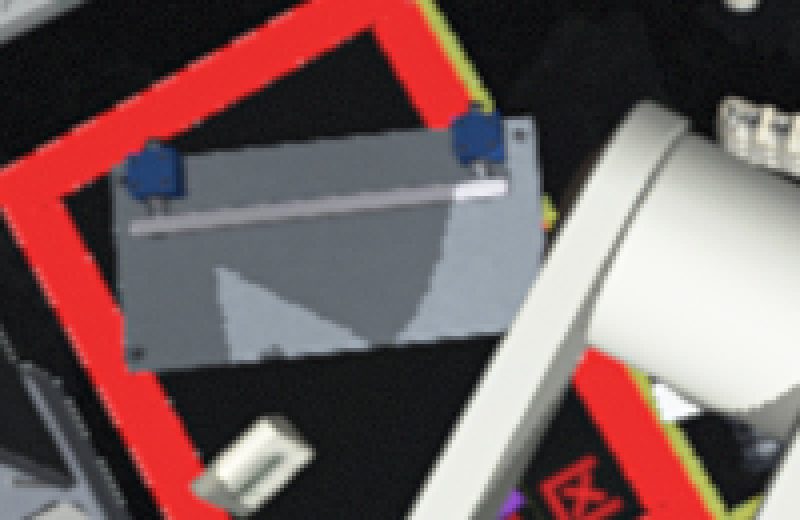

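Request:
send_rows(targets=[0.13,-0.13,0.5,-0.12,85,0,0,1,0,85,0,0,1,0,85,0,0,1,0,85,0,0,1,0,85,0,0,1,0,85,0,0,0.8,0,85,0,0,0.5,0,70,0,0,0.25,0,60,0,0,0,0,50], force=25)

```text
time_s: 3.95
tcp_pos: [0.4388, -0.136, 0.1784]
tool_rot: [-1.858, -2.533, -0.0]
force: [0.8, -0.2, 0.6]
gripper_width: 0.05
grip_force: 0.0
```

Request:
send_rows(targets=[0,0,0,0,40,0,0,0,0,30,0,0,0,0,20,0,0,0,0,15,0,0,0,0,15])

```text
time_s: 4.58
tcp_pos: [0.4391, -0.1359, 0.179]
tool_rot: [1.858, 2.533, 0.0]
force: [-1.0, 0.7, 5.9]
gripper_width: 0.0255
grip_force: 25.1
```

Request:
send_rows(targets=[0,0,-0.5,0,15,0,0,-0.9,0,15,0,0,-1,0,15,0,0,-1,0,15])

```text
time_s: 5.08
tcp_pos: [0.4388, -0.1358, 0.2651]
tool_rot: [1.858, 2.533, 0.0]
force: [1.1, 0.3, 0.3]
gripper_width: 0.0255
grip_force: 24.7
```

```bash
sed -i 's/round(v,2)+0/round(float(v),2)+0/' h.py; python3 - <<'E'
from h import *
print(np.round(bot.sense()['force'],1))
plan((.5594,.1458,.30),96.7,14,15)
E
```

```text
[1.1 0.3 0.3]
from [ 0.4388 -0.1358  0.2651] hd 107.48 tilt [ 0.03 -0.01]
[0.66, 0.57, -0.1, 0.13, 15, 0.67, 0.56, -0.1, 0.13, 15, 0.68, 0.55, -0.1, 0.13, 15, 0.69, 0.54, -0.1, 0.13, 15, 0.69, 0.53, -0.1, 0.13, 15, 0.7, 0.52, -0.1, 0.13, 15, 0.71, 0.51, -0.1, 0.13, 15, 0.71, 0.51, -0.1, 0.13, 15, 0.72, 0.5, -0.1, 0.13, 15, 0.73, 0.49, -0.1, 0.13, 15]
[0.73, 0.48, -0.1, 0.13, 15, 0.74, 0.47, -0.1, 0.13, 15, 0.75, 0.46, -0.1, 0.13, 15, 0.75, 0.45, -0.1, 0.13, 15]
```

Request:
send_rows(targets=[0.66,0.57,-0.1,0.13,15,0.67,0.56,-0.1,0.13,15,0.68,0.55,-0.1,0.13,15,0.69,0.54,-0.1,0.13,15,0.69,0.53,-0.1,0.13,15,0.7,0.52,-0.1,0.13,15,0.71,0.51,-0.1,0.13,15,0.71,0.51,-0.1,0.13,15,0.72,0.5,-0.1,0.13,15,0.73,0.49,-0.1,0.13,15])

```text
time_s: 6.32
tcp_pos: [0.5247, 0.066, 0.2895]
tool_rot: [2.019, 2.406, 0.001]
force: [0.8, 0.1, -0.5]
gripper_width: 0.0255
grip_force: 24.8
```

Request:
send_rows(targets=[0.73,0.48,-0.1,0.13,15,0.74,0.47,-0.1,0.13,15,0.75,0.46,-0.1,0.13,15,0.75,0.45,-0.1,0.13,15,0,0,0,0,15])

```text
time_s: 6.95
tcp_pos: [0.5591, 0.1468, 0.2992]
tool_rot: [2.079, 2.355, 0.001]
force: [0.6, -0.5, -0.7]
gripper_width: 0.0257
grip_force: 24.7
```

```bash
python3 - <<'E'
from h import *
p,r=pose(); print(np.round(p,4),np.degrees(np.arctan2(r[1,0],r[0,0])),bot.sense()['time_s'])
im,d,P=cam('wrist'); W=pts(d,P); np.savez('w2.npz',im=im,W=W); cv2.imwrite('pics/w2.png',im)
E
```

```text
[0.5591 0.1468 0.2992] 97.12692253925539 6.95
```

View pics/w2.png

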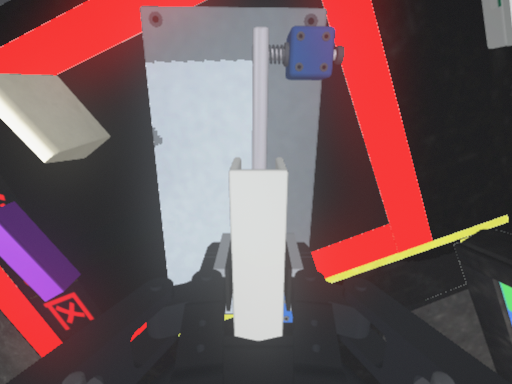

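The liner is held between the fingers at (259,250). The visible rail end runs from (260,28) to (260,170), and the housing is at (310,52). I'll measure liner and rail with this same camera, so any calibration bias cancels.

```bash
python3 - <<'E'
from h import *
D=np.load('w2.npz'); W=D['W']; im=D['im']; h=cv2.cvtColor(im,cv2.COLOR_BGR2HSV)
p,r=pose()
def rect(P,nm):
    c,s,a=cv2.minAreaRect(P[:,:2].astype(np.float32)); print(nm,len(P),'c',np.round(c,4),'size',np.round(s,4),'ang',round(a,2),'z',np.round(np.percentile(P[:,2],[2,50,98]),4))
m=np.zeros(im.shape[:2],bool); m[20:165,245:275]=1; ra=m&(W[...,2]>.036)&(W[...,2]<.044); rect(W[ra],'rail part')
q=W[ra]; f=np.polyfit(q[:,1],q[:,0],1); print('rail',f,np.degrees(np.arctan(-f[0])),'y max',np.percentile(q[:,1],99.5),'x at .1458',np.polyval(f,.1458))
m[:]=0; m[165:345,215:300]=1
print('lz',np.nanpercentile(W[m][:,2],[50,90]))
z=np.nanmedian(W[250:300,245:275,2]); l=m&(abs(W[...,2]-z)<.003); rect(W[l],'liner top'); 
q=W[l]; L=(q-p)@r; print('tool frame x',np.percentile(L[:,0],[1,99]),'y',np.percentile(L[:,1],[1,99]),'z',np.median(L[:,2]))
for lo in np.arange(-.04,.041,.02):
    k=abs(L[:,0]-lo)<.008; print(round(lo,2),np.percentile(L[k,1],[2,98]).round(4))
m[:]=0; m[0:130,270:350]=1; b=m&(h[...,0]>100)&(h[...,0]<130)&(h[...,1]>130)&(W[...,2]>.041)&(W[...,2]<.048); rect(W[b],'hous')
m[:]=0; m[5:300,135:330]=1; b=m&(W[...,2]>.007)&(W[...,2]<.013); q=W[b]; 
L=(q-p)@r; print('bed tool x max',np.percentile(L[:,0],99.5), np.percentile(q,[.5,99.5],axis=0))
E
```

```text
rail part 2147 c [0.5528 0.2246] size [0.0163 0.1005] ang 6.72 z [0.0369 0.0393 0.0409]
rail [-0.10966181  0.57488991] 6.25815239452275 y max 0.27363426421535886 x at .1458 0.5589012158391384
lz [0.1496062  0.16991145]
liner top 9394 c [0.5572 0.1512] size [0.0947 0.0392] ang 89.25 z [0.1483 0.1496 0.1509]
tool frame x [-0.03925789  0.05065757] y [-0.01310274  0.01289947] z 0.14930909270266968
-0.04 [-0.0125  0.0122]
-0.02 [-0.0125  0.0123]
0.0 [-0.0127  0.0125]
0.02 [-0.0124  0.0123]
0.04 [-0.0124  0.0124]Traceback (most recent call last):
  File "<stdin>", line 14, in <module>
  File "<stdin>", line 5, in rect
    return _quantile_unchecked(
        a, q, axis, out, overwrite_input, method, keepdims, weights)
    return _ureduce(a,
                    func=_quantile_ureduce_func,
    ...<5 lines>...
                    overwrite_input=overwrite_input,
                    method=method)
    r = func(a, **kwargs)
    result = _quantile(arr,
                       quantiles=q,
    ...<2 lines>...
                       out=out,
                       weights=wgt)
    slices_having_nans = np.isnan(arr[-1, ...])
                                  ~~~^^^^^^^^^
IndexError: index -1 is out of bounds for axis 0 with size 0
```

Request:
send_rows(targets=[-0.1,0,0.5,0.1,15,0,0,1,0,15,0,0,1,0,15,0,0,0.6,0,15,0,0,0.2,0,15,0,0,0.2,0,15,0,0,0.2,0,15])

```text
time_s: 7.88
tcp_pos: [0.5595, 0.1433, 0.2063]
tool_rot: [2.092, 2.343, 0.001]
force: [-0.4, 0.1, 0.3]
gripper_width: 0.0255
grip_force: 24.7
```

```bash
python3 - <<'E'
from h import *
p,r=pose(); s=bot.sense(); print(np.round(p,4),np.degrees(np.arctan2(r[1,0],r[0,0])),np.round(s['force'],1))
im,d,P=cam('wrist'); W=pts(d,P); L=(W-p)@r
# rail & liner in tool frame along rows beyond the liner end
m=(W[...,2]>.036)&(W[...,2]<.044)&(L[...,0]>.055)&(L[...,0]<.1)&(abs(L[...,1])<.02); q=L[m]
f=np.polyfit(q[:,0],q[:,1],1); print('rail tool-y at 0,.05,-.05',np.polyval(f,[0,.05,-.05]),'slope deg',np.degrees(f[0]))
m=(abs(L[...,2]-.1493)<.003)&(abs(L[...,1])<.02)&(abs(L[...,0])<.055); q=L[m]; print('liner y',np.percentile(q[:,1],[1,99]),'x',np.percentile(q[:,0],[1,99]))
E
```

```text
[0.5595 0.1433 0.2063] 96.47143051850296 [-0.4  0.1  0.3]
rail tool-y at 0,.05,-.05 [-1.33173782e-04 -4.63246631e-05 -2.20022902e-04] slope deg 0.09952175971470267
liner y [-0.01355739  0.01248414] x [-0.04009682  0.04996297]
```

Aligned to within 0.5 mm and already straddling the rail. I'll lower it, release and withdraw.

Request:
send_rows(targets=[0,0,0.2,0,15,0,0,0.2,0,15,0,0,0.08,0,15,0,0,0,0,15,0,0,0,0,30,0,0,0,0,40,0,0,0,0,50,0,0,0,0,60,0,0,0,0,60])

```text
time_s: 9.05
tcp_pos: [0.5593, 0.1434, 0.194]
tool_rot: [-2.092, -2.343, -0.0]
force: [-0.2, -0.8, 0.6]
gripper_width: 0.06
grip_force: 0.0
```

Request:
send_rows(targets=[0,0,-0.4,0,60,0,0,-1,0,60,0,0,-1,0,70,0,0,-1,0,85,0,0,-1,0,85,0,0,-0.6,0,85])

```text
time_s: 9.8
tcp_pos: [0.5593, 0.1434, 0.3209]
tool_rot: [2.092, 2.343, 0.002]
force: [-1.0, 0.2, -0.5]
gripper_width: 0.0851
grip_force: 0.0
```

```bash
python3 - <<'E'
from h import *
p,r=pose(); print(np.round(p,4))
im,d,P=cam('wrist'); W=pts(d,P); cv2.imwrite('pics/w3.png',im); L=(W-p)@r
m=(W[...,2]>.041)&(W[...,2]<.05)&(abs(L[...,1])<.03)&(abs(L[...,0])<.07); q=W[m]
c,s,a=cv2.minAreaRect(q[:,:2].astype(np.float32)); print('liner',len(q),c,s,a,np.median(q[:,2]))
m=(W[...,2]>.036)&(W[...,2]<.044)&(L[...,0]>.055)&(L[...,0]<.13)&(abs(L[...,1])<.02); q=W[m]
f=np.polyfit(q[:,1],q[:,0],1); print('rail angle',np.degrees(np.arctan(-f[0])),'x at liner',np.polyval(f,c[1]),'end',np.percentile(q[:,1],99.5))
# rack re-measure from initial top view, in thin slab
plan((.587,-.243,.33),75.1,16,85)
E
```

```text
[0.5593 0.1434 0.3209]
liner 2961 (0.5578731298446655, 0.14888215065002441) (0.026006154716014862, 0.11578170210123062) 6.3699140548706055 0.043440612597330286
rail angle 3.8170697474769533 x at liner 0.555334397300682 end 0.2722230921379808
from [0.5595 0.1434 0.3222] hd 96.48 tilt [0.19 0.03]
[-0.97, -0.04, -0.02, 0.23, 85, -0.97, -0.02, -0.02, 0.23, 85, -0.97, 0.0, -0.02, 0.23, 85, -0.97, 0.03, -0.02, 0.23, 85, -0.97, 0.05, -0.02, 0.23, 85, -0.97, 0.07, -0.02, 0.23, 85, -0.96, 0.09, -0.02, 0.23, 85, -0.96, 0.12, -0.02, 0.23, 85, -0.96, 0.14, -0.02, 0.23, 85, -0.95, 0.16, -0.02, 0.23, 85]
[-0.95, 0.18, -0.02, 0.23, 85, -0.95, 0.21, -0.02, 0.23, 85, -0.94, 0.23, -0.02, 0.23, 85, -0.94, 0.25, -0.02, 0.23, 85, -0.93, 0.27, -0.02, 0.23, 85, -0.92, 0.29, -0.02, 0.23, 85]
```

View pics/w3.png

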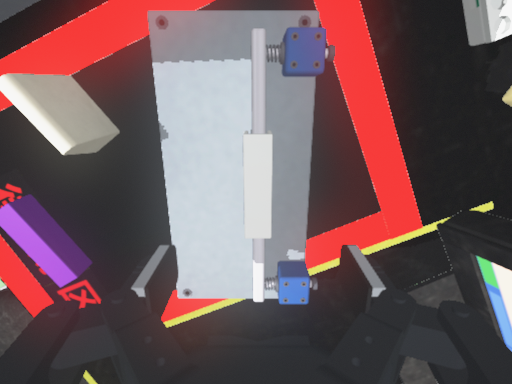

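The liner hangs on the middle of the rail, with its top at 43–44 mm, parallel to the rail. Next I go to a viewpoint slightly beyond the rack to confirm the splint side.

Request:
send_rows(targets=[-0.97,0.1,-0.1,0.23,85,-0.97,0.2,-0.1,0.23,85,-0.97,0.2,-0.1,0.23,85,-0.97,0.25,-0.1,0.23,85,-0.97,0.27,-0.1,0.23,85,-0.97,0.3,0,0.23,85,-0.96,0.3,0,0.23,85,-0.96,0.32,0,0.23,85,-0.96,0.34,0,0.23,85,-0.95,0.36,0,0.23,85])

```text
time_s: 11.1
tcp_pos: [0.6279, -0.0994, 0.3313]
tool_rot: [-2.349, -2.086, 0.0]
force: [1.8, 0.6, 0.8]
gripper_width: 0.0852
grip_force: 0.0
```

Request:
send_rows(targets=[-0.95,0.38,0,0.23,85,-0.95,0.41,0,0.23,85,-0.94,0.43,0,0.23,85,-0.94,0.45,0,0.23,85,-0.93,0.47,0,0.23,85,-0.92,0.49,0,0.23,85,0,0,0,0,85])

```text
time_s: 11.98
tcp_pos: [0.6681, -0.2504, 0.3308]
tool_rot: [-2.488, -1.918, 0.0]
force: [-0.7, -0.1, 0.7]
gripper_width: 0.0851
grip_force: 0.0
```

```bash
python3 - <<'E'
from h import *
p,r=pose(); print(np.round(p,4),np.degrees(np.arctan2(r[1,0],r[0,0])),bot.sense()['time_s'])
im,d,P=cam('wrist'); W=pts(d,P); np.savez('w4.npz',im=im,W=W,p=p,r=r); cv2.imwrite('pics/w4.png',im)
h=cv2.cvtColor(im,cv2.COLOR_BGR2HSV)
m=(W[...,2]>.0695)&(W[...,2]<.08)&(W[...,0]>.5)&(W[...,0]<.67)&(W[...,1]<-.1)&(W[...,1]>-.38); q=W[m]
c,s,a=cv2.minAreaRect(q[:,:2].astype(np.float32)); print('rack',len(q),c,s,a)
g=(h[...,0]>38)&(h[...,0]<85)&(h[...,1]>70)&(W[...,2]>.0)&(W[...,2]<.06)
print('green',g.sum(),np.nanmedian(W[g],0), np.round(np.percentile(W[g],[5,95],axis=0),3) if g.any() else '')
E
```

```text
[ 0.6681 -0.2504  0.3308] 75.24236576768034 11.975
rack 1849 (0.5858566761016846, -0.2444702386856079) (0.23274381458759308, 0.024708613753318787) 74.85944366455078
green 391 [ 0.59901531 -0.24546239  0.01962856] [[ 0.519 -0.274  0.001]
 [ 0.606 -0.22   0.029]]
```

View pics/w4.png

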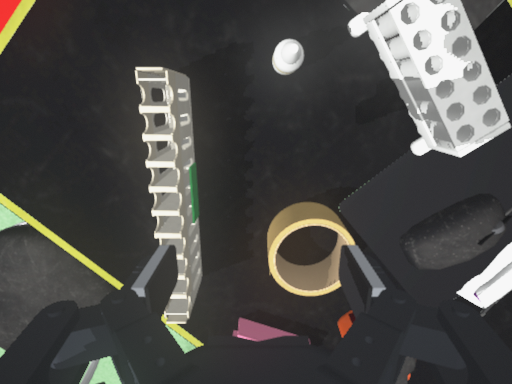

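The splint shows at (193,192) on the rack's +x side, as needed. The rack centre is (0.586, -0.244) with its long axis at 75°. I'll grasp it high, with the tips about 44 mm above the foot, so the fingers clear the hung liner.

Request:
send_rows(targets=[-0.15,-0.81,0,0.04,85,-0.15,-0.81,0,0,85,-0.15,-0.81,0,0,85,-0.15,-0.81,0.3,0,85,0,0,0.9,0,85,0,0,1,0,85,0,0,1,0,85,0,0,1,0,70,0,0,0.43,0,60,0,0,0,0,50])

```text
time_s: 13.28
tcp_pos: [0.5857, -0.2417, 0.2156]
tool_rot: [-2.489, -1.916, 0.0]
force: [-0.7, -0.3, 0.5]
gripper_width: 0.0496
grip_force: 0.0
```

Request:
send_rows(targets=[0,0,0,0,40,0,0,0,0,32,0,0,0,0,26,0,0,0,0,20,0,0,0,0,15,0,0,0,0,15], force=30)

```text
time_s: 14.02
tcp_pos: [0.5858, -0.242, 0.2162]
tool_rot: [2.489, 1.916, 0.001]
force: [0.4, 0.8, 5.9]
gripper_width: 0.0233
grip_force: 30.1
```

Request:
send_rows(targets=[0,0,-0.4,0,15,0,0,-0.8,0,15,0,0,-1,0,15,0,0,-1,0,15,0,0,-0.6,0,15])

```text
time_s: 14.65
tcp_pos: [0.5858, -0.2419, 0.3132]
tool_rot: [2.488, 1.915, 0.001]
force: [-0.8, -0.8, -1.3]
gripper_width: 0.0235
grip_force: 29.5
```

```bash
python3 - <<'E'
from h import *
s=bot.sense(); print(np.round(s['force'],1),s['gripper_width'],s['time_s'])
plan((.5225,.142,.31),96.5,18,15)
E
```

```text
[-0.8 -0.8 -1.3] 0.023474356525704874 14.65
from [ 0.5858 -0.2419  0.3132] hd 75.16 tilt [ 0.11 -0.06]
[0.79, -0.35, 0.01, -0.21, 15, 0.8, -0.34, 0.01, -0.21, 15, 0.8, -0.32, 0.01, -0.21, 15, 0.81, -0.3, 0.01, -0.21, 15, 0.82, -0.29, 0.01, -0.21, 15, 0.82, -0.27, 0.01, -0.21, 15, 0.83, -0.25, 0.01, -0.21, 15, 0.83, -0.24, 0.01, -0.21, 15, 0.84, -0.22, 0.01, -0.21, 15, 0.84, -0.2, 0.01, -0.21, 15]
[0.84, -0.18, 0.01, -0.21, 15, 0.85, -0.17, 0.01, -0.21, 15, 0.85, -0.15, 0.01, -0.21, 15, 0.85, -0.13, 0.01, -0.21, 15, 0.86, -0.11, 0.01, -0.21, 15, 0.86, -0.1, 0.01, -0.21, 15, 0.86, -0.08, 0.01, -0.21, 15, 0.86, -0.06, 0.01, -0.21, 15]
```

Request:
send_rows(targets=[0.79,-0.35,0,-0.21,15,0.8,-0.34,0,-0.21,15,0.8,-0.32,0,-0.21,15,0.81,-0.3,0,-0.21,15,0.82,-0.29,0,-0.21,15,0.82,-0.27,0,-0.21,15,0.83,-0.25,0,-0.21,15,0.83,-0.24,0,-0.21,15,0.84,-0.22,0,-0.21,15,0.84,-0.2,0,-0.21,15])

```text
time_s: 15.9
tcp_pos: [0.5503, -0.027, 0.3107]
tool_rot: [-2.274, -2.168, -0.0]
force: [-0.0, 0.2, -0.9]
gripper_width: 0.0234
grip_force: 29.6
```

Request:
send_rows(targets=[0.84,-0.18,0,-0.21,15,0.85,-0.17,0,-0.21,15,0.85,-0.15,0,-0.21,15,0.85,-0.13,0,-0.21,15,0.86,-0.11,0,-0.21,15,0.86,-0.1,0,-0.21,15,0.86,-0.08,0,-0.21,15,0.86,-0.06,0,-0.21,15,0,0,0,0,15,0,0,0,0,15])

```text
time_s: 17.15
tcp_pos: [0.5218, 0.1419, 0.3107]
tool_rot: [2.085, 2.35, -0.0]
force: [0.5, -0.7, -1.3]
gripper_width: 0.0238
grip_force: 29.6
```

```bash
python3 - <<'E'
from h import *
p,r=pose(); s=bot.sense(); print(np.round(p,4),np.degrees(np.arctan2(r[1,0],r[0,0])),s['time_s'],np.round(s['force'],1))
im,d,P=cam('wrist'); W=pts(d,P); cv2.imwrite('pics/w5.png',im); L=(W-p)@r
q=W[(W[...,2]>.041)&(W[...,2]<.049)&(W[...,1]>.05)&(W[...,1]<.23)&(W[...,0]>.53)&(W[...,0]<.585)]
c,sz,a=cv2.minAreaRect(q[:,:2].astype(np.float32)); print('liner',len(q),c,sz,a)
q=L[(L[...,2]<.16)&(L[...,2]>.135)&(abs(L[...,1])<.03)&(L[...,0]>.03)&(L[...,0]<.14)]
print('rack top tool: z',np.percentile(q[:,2],[2,50,98]),'x end',np.percentile(q[:,0],[99,99.8]),)
for lo in (.05,.08,.1):
    k=abs(q[:,0]-lo)<.01; print(lo,np.percentile(q[k,1],[2,98]) if k.any() else '')
E
```

```text
[0.5218 0.1419 0.3107] 96.83439377274073 17.15 [ 0.5 -0.7 -1.3]
liner 2971 (0.557244062423706, 0.15422232449054718) (0.026165053248405457, 0.12015707045793533) 6.318841934204102
rack top tool: z [0.14267028 0.14532101 0.15929418] x end [0.11201153 0.1121433 ]
0.05 [-0.01223279  0.01140445]
0.08 [-0.01201904  0.01156073]
0.1 [-0.01254087  0.01165223]
```

View pics/w5.png

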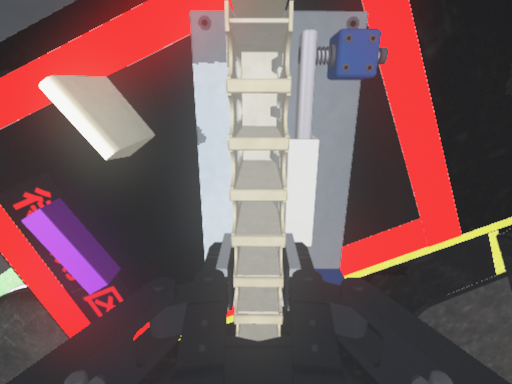

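The rack is aligned in front of the hung liner: its top runs along columns 230–290, with the liner at (303,190). I'll lower to just above the bed, then touch down in small steps.

Request:
send_rows(targets=[0,0,0.6,0.07,15,0,0,1,0,15,0,0,1,0,15,0,0,0.5,0,15,0,0,0.12,0,15,0,0,0.04,0,15,0,0,0,0,15])

```text
time_s: 18.08
tcp_pos: [0.5221, 0.1419, 0.2299]
tool_rot: [2.093, 2.342, 0.001]
force: [-0.4, 0.1, -1.7]
gripper_width: 0.0233
grip_force: 29.6
```

Request:
send_rows(targets=[0,0,0.06,0,15,0,0,0.06,0,15,0,0,0,0,15])

```text
time_s: 18.45
tcp_pos: [0.5219, 0.1419, 0.2262]
tool_rot: [-2.094, -2.342, -0.0]
force: [-0.3, 0.1, -0.5]
gripper_width: 0.0235
grip_force: 29.5
```

Request:
send_rows(targets=[0,0,0.04,0,15,0,0,0,0,15])

```text
time_s: 18.7
tcp_pos: [0.5221, 0.1419, 0.2261]
tool_rot: [2.093, 2.342, 0.002]
force: [-2.1, -0.6, 9.2]
gripper_width: 0.0237
grip_force: 31.0
```

Request:
send_rows(targets=[0,0,0.03,0,15,0,0,0,0,15])

```text
time_s: 18.95
tcp_pos: [0.5221, 0.142, 0.226]
tool_rot: [2.093, 2.342, 0.002]
force: [-4.9, -1.3, 20.5]
gripper_width: 0.0235
grip_force: 32.4
```

Request:
send_rows(targets=[0,0,-0.035,0,15,0,0.1,0,0,15,0,0.1,0,0,15,0,0.1,0,0,15,0,0,0,0,15])

```text
time_s: 19.58
tcp_pos: [0.5293, 0.1428, 0.226]
tool_rot: [-2.093, -2.342, -0.0]
force: [-5.1, -0.6, 11.3]
gripper_width: 0.0235
grip_force: 32.2
```

Request:
send_rows(targets=[0,0.08,0,0,15,0,0.08,0,0,15,0,0,0,0,15])

```text
time_s: 19.95
tcp_pos: [0.5331, 0.1432, 0.2259]
tool_rot: [-2.093, -2.342, 0.001]
force: [-8.7, -1.5, 13.3]
gripper_width: 0.0235
grip_force: 32.5
```

```bash
cat >> h.py <<'E'
def rail():
    s=bot.sense(); p,r=pose(); im,d,P=cam('wrist'); W=pts(d,P)
    J=W-np.array([.5594,.1445,0]); a=np.radians(6.5); ux=np.array([np.cos(a),np.sin(a)]); uy=np.array([-ux[1],ux[0]])
    X=J[...,:2]@ux*1e3; Y=J[...,:2]@uy*1e3; Z=W[...,2]*1e3
    m=(Z>36)&(Z<43)&(abs(X)<22)&(Y>58)&(Y<135); q=X[m]
    print('rail',m.sum(),np.round(np.percentile(q,[3,50,97]),2) if m.any() else '','Y',np.round(np.percentile(Y[m],[2,98]),1) if m.any() else '')
    m=(Z>41)&(Z<48)&(abs(X)<30)&(abs(Y)<54); q=X[m]
    if m.any(): print('liner',m.sum(),np.round(np.percentile(q,[3,50,97]),2))
    h=cv2.cvtColor(im,cv2.COLOR_BGR2HSV); m=(h[...,0]>100)&(h[...,0]<130)&(h[...,1]>130)&(Z>40)&(Z<48)&(Y>80)&(X>15)&(X<60); 
    if m.any(): print('hous front',m.sum(),np.round(np.percentile(X[m],[2,50,98]),2))
    t=(p[:2]-[.5594,.1445]); print('tcp jig',np.round([t@ux*1e3,t@uy*1e3,p[2]*1e3],2),'tilt',np.round(np.degrees(r[:2,2]),2),'hd',round(float(np.degrees(np.arctan2(r[1,0],r[0,0]))),2),'F',np.round(s['force'],1),'t',s['time_s'])
    return im
E
python3 - <<'E'
from h import *
im=rail(); cv2.imwrite('pics/w6.png',im)
E
```

```text
rail 3999 [-5.87  0.46 21.44] Y [ 59.9 124.5]
liner 4144 [-20.98   1.71  12.48]
hous front 3702 [21.82 36.25 51.34]
tcp jig [-26.26   1.72 225.93] tilt [-0.05  0.  ] hd 96.43 F [-8.7 -1.5 13.3] t 19.95
```

View pics/w6.png

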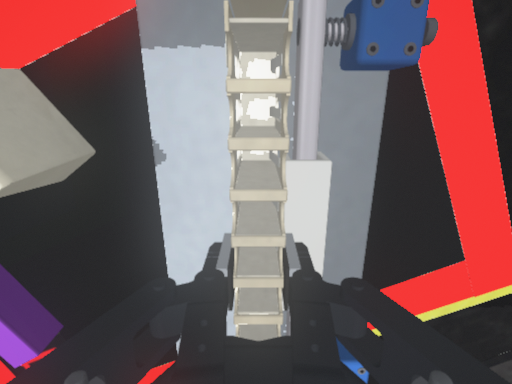

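The rail is still at rest (its front edge has barely moved) and the splint is just touching the liner. I continue in small pushes.

Request:
send_rows(targets=[0,0.08,0,0,15,0,0.08,0,0,15,0,0.04,0,0,15,0,0,0,0,15])

```text
time_s: 20.5
tcp_pos: [0.5377, 0.1438, 0.226]
tool_rot: [-2.092, -2.341, 0.003]
force: [-14.9, -1.9, 20.0]
gripper_width: 0.0238
grip_force: 33.5
```

```bash
python3 - <<'E'
from h import *
rail()
E
```

```text
rail 4012 [-4.91  1.49 21.48] Y [ 59.9 124.5]
liner 4108 [-21.79   5.42  16.22]
hous front 3643 [21.95 36.33 51.41]
tcp jig [-21.68   1.73 225.97] tilt [-0.13 -0.01] hd 96.43 F [-14.9  -1.9  20. ] t 20.5
```

Request:
send_rows(targets=[0,0,-0.025,0,15,0,0.06,0,0,15,0,0.06,0,0,15,0,0,0,0,15])

```text
time_s: 21.05
tcp_pos: [0.5406, 0.1441, 0.226]
tool_rot: [-2.092, -2.341, 0.003]
force: [-12.3, -1.5, 10.8]
gripper_width: 0.0239
grip_force: 32.1
```

```bash
python3 - <<'E'
from h import *
rail()
E
```

```text
rail 3987 [-9.34  4.34 21.41] Y [ 59.8 124.5]
liner 4143 [-21.19   8.25  19.15]
hous front 3561 [22.09 36.39 51.36]
tcp jig [-18.72   1.72 225.99] tilt [-0.16 -0.01] hd 96.43 F [-12.3  -1.5  10.8] t 21.05
```

Request:
send_rows(targets=[0,0.05,-0.005,0,15,0,0.035,0,0,15,0,0,0,0,15,0,0,0,0,15])

```text
time_s: 21.6
tcp_pos: [0.5425, 0.1443, 0.226]
tool_rot: [-2.092, -2.341, 0.004]
force: [-14.5, -1.0, 12.1]
gripper_width: 0.0236
grip_force: 32.3
```

```bash
python3 - <<'E'
from h import *
im=rail(); cv2.imwrite('pics/w7.png',im)
s,d,P=cam('side'); V=pts(d,P)
a=cv2.resize(s[110:180,170:290],None,fx=5,fy=5,interpolation=cv2.INTER_CUBIC); cv2.imwrite('pics/s7.png',a)
# rack height/level: prong/top plane along x in wrist view
p,r=pose(); im,d,P=cam('wrist'); W=pts(d,P); T=(W-p)@r; m=(abs(T[...,1])<.015)&(W[...,2]>.07)&(W[...,2]<.095)&(T[...,0]>.03)
q=T[m]; A=np.c_[q[:,0],q[:,1],np.ones(len(q))]; z=W[m][:,2]
for i in range(5):
    f=np.linalg.lstsq(A,z,rcond=None)[0]; e=z-A@f; k=abs(e)<.004; A,z=A[k],z[k]
print('rack top plane slopes deg (along, across)',np.degrees(f[:2]),'z',f[2],len(z))
E
```

```text
rail 3970 [-7.67  5.95 21.44] Y [ 59.9 124.5]
liner 4173 [-20.99   9.77  20.87]
hous front 3534 [22.14 36.48 51.38]
tcp jig [-16.84   1.72 226.02] tilt [-0.2  -0.02] hd 96.43 F [-14.5  -1.   12.1] t 21.6
rack top plane slopes deg (along, across) [-1.94359193 -0.38083262] z 0.08422429054981587 3348
```

View pics/s7.png

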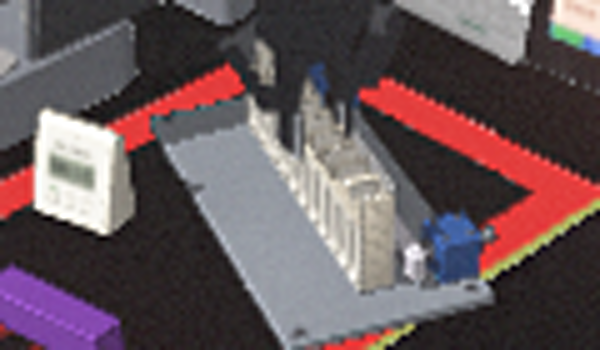

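The side crop shows the rack standing upright on the bed, hard against the rail. The rail has given about 5.5 mm. I'll check that the rack is level along its length.

```bash
python3 - <<'E'
from h import *
def prof(W,o,ax,nm):
    ay=np.array([-ax[1],ax[0]]); X=(W[...,:2]-o)@ax; Y=(W[...,:2]-o)@ay; Z=W[...,2]
    m=(abs(X)<.0145)&(Z>.055)&(Z<.1)
    print(nm,[(int(1000*b),round(1e3*float(np.percentile(Z[m&(abs(Y-b)<.012)],97)),1),int((m&(abs(Y-b)<.012)).sum())) for b in np.arange(-.108,.12,.024) if (m&(abs(Y-b)<.012)).sum()>15])
D=np.load('w4.npz'); a=np.radians(-14.9); prof(D['W'],np.array([.586,-.2443]),np.array([np.cos(a),np.sin(a)]),'before wrist')
p,r=pose(); a=np.radians(6.45); ax=np.array([np.cos(a),np.sin(a)])
for n in ('wrist','side','top'):
    im,d,P=cam(n); W=pts(d,P); prof(W,p[:2],ax,'now '+n)
    if n=='side':
        ay=np.array([-ax[1],ax[0]]); Y=(W[...,:2]-p[:2])@ay; X=(W[...,:2]-p[:2])@ax; q=W[(abs(X)<.012)&(abs(Y+.118)<.006)]; print('end face z',np.percentile(q[:,2],[1,5,50,99]),len(q))
        k=(abs(Y)<.12)&(X<-.004)&(X>-.02)&(W[...,2]>.015)&(W[...,2]<.075); q=np.c_[X[k],W[k][:,2],Y[k]]
        A=np.c_[q[:,1],q[:,2],np.ones(len(q))]; x=q[:,0]
        for i in range(6):
            f=np.linalg.lstsq(A,x,rcond=None)[0]; e=x-A@f; g=abs(e)<.003; A,x=A[g],x[g]
        print('-x side: lean deg',np.degrees(f[0]),'yaw',np.degrees(f[1]),len(x))
        D=np.load('side0.npz')['W']; a=np.radians(-14.9); prof(D,np.array([.586,-.2443]),np.array([np.cos(a),np.sin(a)]),'before side')
E
```

```text
before wrist [(-108, 75.7, 549), (-83, 73.2, 285), (-59, 73.1, 184), (-35, 73.3, 227), (-11, 73.5, 544), (12, 73.5, 670), (36, 73.5, 511), (60, 73.6, 493), (84, 73.6, 527), (108, 76.3, 599)]
now wrist [(-35, 83.1, 870), (-11, 90.6, 3389), (12, 95.1, 2631), (36, 83.3, 1751), (60, 83.6, 1611), (84, 83.7, 1789), (108, 82.3, 2864)]
now side [(-108, 84.1, 55), (-83, 82.6, 43), (-59, 83.4, 44), (-35, 82.5, 46), (-11, 95.5, 48), (12, 92.3, 21)]
end face z [0.00429802 0.0071459  0.04494233 0.0844981 ] 125
-x side: lean deg 0.492177575334473 yaw -0.054888664221722484 190
before side [(-108, 75.5, 66), (-83, 72.6, 42), (-59, 74.4, 56), (-35, 73.9, 49), (-11, 72.8, 58), (12, 72.8, 48), (36, 72.1, 40), (60, 74.6, 37), (84, 73.6, 40), (108, 74.3, 51)]
now top [(-108, 85.8, 60), (-83, 86.3, 55), (-59, 87.1, 57), (-35, 86.6, 63), (84, 85.7, 33), (108, 88.2, 48)]
```

The rack stands exactly 10 mm above its bench height along its whole length and leans no more than 0.5°. The rail is at about 5.5 of 12 mm, and the push is about 12 N down and 14 N back. Handing in while still holding.

```bash
python3 - <<'E'
from h import *
rail(); print(ticket.close_job())
E
```

```text
rail 3995 [-7.69  6.02 21.43] Y [ 59.8 124.5]
liner 4156 [-20.74   9.83  20.84]
hous front 3544 [22.17 36.4  51.33]
tcp jig [-16.83   1.73 226.04] tilt [-0.2  -0.02] hd 96.44 F [-14.3  -1.6  10.7] t 21.9
the job is handed in; nothing more can be done
None
```

The job is handed in at about 22 s: the liner hangs on the middle of the rail, and the arm is still holding the rack upright and flat on the bed, splint against the liner, rail pushed back about 5.5 of 12 mm at about 11 N down and 14 N back; the timer, bottle and tape were not touched.

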